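Draw the shoehorn out of the bedside organiser

ROBOT

A 7-joint arm with a two-finger parallel gripper is mounted at the origin on the work surface. World frame = base frame: x ahead of the robot, y to its left, z up, the work surface at z = 0. Lengths are in m, angles in rad, forces in N, time in s.
With the tool pointing down it reaches from about 0.4 to 0.85 m from the base axis. Payload 4.5 kg.
Tool frame: the origin (TCP) lies at the very end of the fingers, on their centre line; the grasp point (between the pads) lies 19 mm behind it; z points along the fingers, y is the line along which they close (so a half turn about z gives the same grasp; the last joint's range is limited). The gripper opens to 88 mm and grips with 3 to 60 N. Pads are 18 mm wide; open, the fingers measure 123 mm over their backs; the gripper's body (75 mm by 187 mm) begins 45 mm behind the grasp point.
Start: joints at [-1.182, 0.689, -0.195, 1.565, 0.157, 0.902, -0.215], TCP at [0.217, 0.586, 0.239] pointing down, gripper open.
Joint ranges: [-3.01, 3.01], [-0.46, 2.08], [-1.47, 1.51], [0.13, 2.56], [-1, 4.14], [0.04, 2.09], [-2.66, 2.66]. Speed limits (rad/s): [2.57, 2.57, 3.14, 3.14, 3.14, 3.14, 3.14].

INTERFACE

Orientations are given as a rotation vector (axis times angle).
In Python, from cell import get_state, capture, camera_info, job_done gives the robot as it stands. The module is installed in compiled form; this text tells all that it offers.
- The arm moves only by the tool advance, called after "Request:" by a JSON object that holds its "api" and its "payload". Schema: {"type":"object","properties":{"segments":{"type":"array","items":{"type":"object","properties":{"jaw":{"type":"number"},"tx":{"type":"number"},"ty":{"type":"number"},"tz":{"type":"number"},"ax":{"type":"number"},"ay":{"type":"number"},"az":{"type":"number"}},"additionalProperties":false,"required":["jaw"]},"minItems":1,"maxItems":20},"only":{"type":"string"},"quiet":{"type":"boolean"},"lines":{"type":"string"}},"required":["segments"],"additionalProperties":false}. segments is a list of rows, 1 to 20 of them, each an object with the fields jaw (the finger opening in m), tx, ty, tz (the shift in shares of 0.75 m (1.0 is 0.75 m)), ax, ay, az (a rotation vector in parts of the range, where 1.0 means 2 rad); a field left out counts as zero (the opening has to be given); each row is the pose to reach, as a shift and turn from the pose commanded when the call began, along the tool's axes at that moment; what a row does not reach only later rows make up. A row lasts 1/12 s, in which the tool goes at most 0.0417 m and 0.125 rad, less where a joint would pass 70% of its speed; a pose out of reach is approached as far as the arm can. The fingers move at their own pace and stop on an object; the grip force is fixed at half the most. Time passes only in rows, so rows that do not move let the fingers close. The tool returns the time, the measured TCP pose, the force, the opening and the grip force at its end. only (a regular expression) keeps the lines of the reply that match it, lines (a string "A,B") keeps lines A to B, and quiet returns only ok. Input that does not fit is refused with a message, and nothing moves.
- get_state(): the state, without advancing time (a new reading comes with each control period).
- capture(name): name is "scene" or "top"; returns (picture, depth): 400x640x3 uint8, blue, green, red; 400x640 float32, m along the optical axis (not along the pixel's ray), 0 where there is no reading.
- camera_info(name): a dict with "mtx" (3x3 intrinsics, pixels), "world_to_cam" (4x4, takes a point from world to camera coordinates). Camera axes: x right, y up, looking along -z (the intrinsics and any distortion apply to the point x, -y, -z); pixel columns grow to the right and rows downward; lengths in m; the calibration is good to about 2 mm. A picture is of the moment at which its call begins. camera_info takes no time and is no camera call.
- job_done(): hands the job in; it is judged then, once.
The state is a dict: "time": time; "q": joint angles; "joint_vel": joint speeds; "tau": joint torques, N m; "ee_pos": TCP position; "ee_rot": TCP orientation; "ft_force": force on the tool from outside, world axes, zero at the start; "torque": the same for the moment, N m; "gripper_width": finger opening in m; "gripper_force": force on a finger pad.
Only numpy, scipy, OpenCV 4.12 (cv2) and the standard library are available. Lean on these libraries where they do the work, as an engineer would, in place of code of your own. Each camera call takes 0.05 s, during which the arm holds its last target. There are 200 camera calls.

TASK

The long shoehorn lies in the bedside organiser, caught under the boards at both ends of its opening, and a tumbler stands in the opening beside it. First clear the opening by nesting that tumbler upright inside its twin on the round tray; then tilt the shoehorn out through the opening and finish while still holding it still in the gripper, all of it at least 5 cm above the organiser's boards and touching nothing else. Leave the tumblers nested on the tray, and do not disturb the bottle, the vase or the jar.

Things in the scene. Friction and masses are not known exactly. Their poses are not given: they have to be found in the camera images.
- organiser: White box fixed to the table, 180 (its x) by 386 mm (its y), 66 high; walls 8, inside 164 x 370, inner floor 8 mm above the table. Two fixed oak boards, 8 thick (z 58 to 66 mm), cover its two ends; the opening between them spans y = -75 to +75 mm and the full inner width in x. Origin: centre of its underside; z up.
- shoehorn: Dark wooden shoehorn, 230 mm long, 50-120 g, flat on the organiser's floor in its +x half, lengthwise along organiser y, free to slide under the boards, handle to -y. Handle: bar 24 wide (x), 16 thick (z), y -115 to +15 mm; blade: y +15 to +115, 44 wide, 6 thick, edges turned up to 10; undersides flush. Origin: underside, mid-length; own y runs to the blade end, z up.
- handle_end (a point): Middle of the shoehorn's handle end face (shoehorn y = -115 mm, 8 mm above its underside).
- blade_end (a point): Middle of the shoehorn's blade end face (shoehorn y = +115 mm, 3 mm above its underside).
- tumbler: Metal tumbler standing upright on the organiser's inner floor, in the opening, in the organiser's -x half, its rim above the boards. Round, open-topped, 95 mm high, outside 38 mm across at the foot widening straight to 68 mm at the rim, wall 3.5, bottom 5 mm thick, 95 to 145 g. Origin: centre of its underside; z up.
- twin: Identical metal tumbler standing upright on the tray (its underside 5 mm above the table). Nested in it, the other tumbler sits about 26 mm higher than this one, so that its upper 26 mm stay free to hold. Origin: centre of its underside; z up.
- tray: Round black metal tray fixed to the table, 184 mm across, rim 16 mm high, inner floor 5 mm above the table. Origin: centre of its underside.
- bottle: Bystander: black bottle, 72 mm across, 160 mm high, on the table. Origin: centre of its underside.
- vase: Bystander: clear glass vase, 80 mm across, 180 mm high, with green sprigs up to 370 mm. Origin: centre of its underside.
- jar: Bystander: white jar with a wooden lid, 66 mm across, 70 mm high. Origin: centre of its underside.

How it is judged:
On the way, in this order (a step that is already met when the one before it is completed fails the run):
1. the tumbler from the organiser sits upright inside its twin, which stands on the tray, and is let go (horizontal distance between tumbler and twin below 0.008 m and z of tumbler in the frame of twin below 0.042 m and angle between each of tumbler, twin's own z axis and vertical below 0.15 rad and horizontal distance between twin and tray below 0.075 m and contact force between tumbler and the fingers below 0.1 N), for 0.2 s.
2. the shoehorn goes slantwise through the opening: one end above the boards, the other still below them (horizontal distance between shoehorn and organiser below 0.2 m and ((height (world z) of handle_end above 0.068 m and height (world z) of blade_end below 0.064 m) or (height (world z) of blade_end above 0.068 m and height (world z) of handle_end below 0.064 m))), for 0.05 s.
At the end, for the whole second after the job is handed in: The fingers alone (over 2 N) hold the shoehorn still (under 3 cm/s), both ends over 4 cm above the organiser's boards, touching nothing else; the tumbler is upright in its twin (8 mm, 0.15 rad, undersides under 42 mm apart), the twin on the tray within 75 mm of its centre (height (world z) of each of handle_end, blade_end above 0.106 m and contact force between shoehorn and the fingers above 2 N and contact force between shoehorn and organiser below 0.1 N and contact force between shoehorn and tumbler below 0.1 N and contact force between shoehorn and twin below 0.1 N and contact force between shoehorn and bottle below 0.1 N and contact force between shoehorn and vase below 0.1 N and contact force between shoehorn and jar below 0.1 N and linear speed of shoehorn below 0.03 m/s and horizontal distance between tumbler and twin below 0.008 m and z of tumbler in the frame of twin below 0.042 m and angle between each of tumbler, twin's own z axis and vertical below 0.15 rad and horizontal distance between twin and tray below 0.075 m and height (world z) of twin below 0.02 m); the arm keeps its last pose, push and grip.
It fails at once if the bottle, vase or jar is disturbed (moved more than 3 cm or tipped more than 0.3 rad) (distance of any of bottle, vase, jar from where it was at the start of the episode above 0.03 m or angle between any of bottle, vase, jar's own z axis and vertical above 0.3 rad).
It also fails if it takes over 58 s, if anything falls off the work surface, if the arm or the gripper's body presses on something with over 40 N, if the wrist force passes 120 N, or if a joint passes its speed limit or range.

## Working session

There is one attempt and no reset: what is moved stays moved. The work goes in short steps, Python scripts to look and compute and a tool call to move; the robot and the scene stay as the last step left them, time stands still between calls to the robot, and variables do not carry over. Pictures are saved under pics/ and viewed, at most 10 in all, crops included, and the job is handed in when it is done.

```bash
mkdir -p pics; cat > h.py <<'E'
import numpy as np,cv2
from cell import *
from scipy.spatial.transform import Rotation as R
def cloud(name):
    im,d=capture(name); ci=camera_info(name); K=np.array(ci['mtx']); T=np.linalg.inv(np.array(ci['world_to_cam']))
    v,u=np.mgrid[:d.shape[0],:d.shape[1]]
    P=np.stack([(u-K[0,2])/K[0,0]*d,-(v-K[1,2])/K[1,1]*d,-d],-1)
    W=P@T[:3,:3].T+T[:3,3]; W[d==0]=np.nan
    return im,d,W
E
python3 - <<'E'
from h import *
for n in('scene','top'):
    im,d,W=cloud(n); cv2.imwrite(f'pics/{n}0.png',im); np.savez(f'/tmp/{n}.npz',im=im,W=W); print(camera_info(n))
print(get_state())
E
```

```text
{'mtx': array([[472.15359625,   0.        , 320.12417938],
       [  0.        , 472.15359625, 207.57355695],
       [  0.        ,   0.        ,   1.        ]]), 'world_to_cam': array([[ 0.21722086,  0.97610532, -0.00578897, -0.13270109],
       [-0.58107586,  0.13407239,  0.80272999,  0.33639834],
       [ 0.78432516, -0.17100586,  0.59631455, -2.07219929],
       [ 0.        ,  0.        ,  0.        ,  1.        ]])}
{'mtx': array([[384.33477371,   0.        , 320.66676778],
       [  0.        , 384.33477371, 200.48564441],
       [  0.        ,   0.        ,   1.        ]]), 'world_to_cam': array([[ 1.64944680e-02, -9.99863698e-01, -7.20093449e-04,
        -1.31070158e-02],
       [ 9.97504645e-01,  1.64060971e-02,  6.86682081e-02,
        -6.43283517e-01],
       [-6.86470345e-02, -1.85094212e-03,  9.97639293e-01,
        -1.06115569e+00],
       [ 0.00000000e+00,  0.00000000e+00,  0.00000000e+00,
         1.00000000e+00]])}
{'time': 0.1, 'q': array([-1.18218868,  0.6899123 , -0.19452438,  1.56620248,  0.15731105,
        0.90252038, -0.21510772]), 'joint_vel': array([ 0.00141728, -0.00239972, -0.00095575, -0.00313009,  0.00062855,
       -0.00076413,  0.00134835]), 'tau': array([-1.57082606e-03, -5.28503716e+01, -1.27087064e+00, -1.53840047e+01,
       -5.24936768e-02,  1.90402876e-03,  4.38675443e-05]), 'ee_pos': array([0.21697954, 0.58553313, 0.23799275]), 'ee_rot': array([-5.54267642e-01, -3.09214211e+00,  2.57890316e-03]), 'ft_force': array([ 0.64699695,  0.06782646, -0.35468242]), 'torque': array([ 0.03448763, -0.01553475,  0.06091621]), 'gripper_force': 0.0, 'gripper_width': 0.08795390227213906}
```

View pics/top0.png

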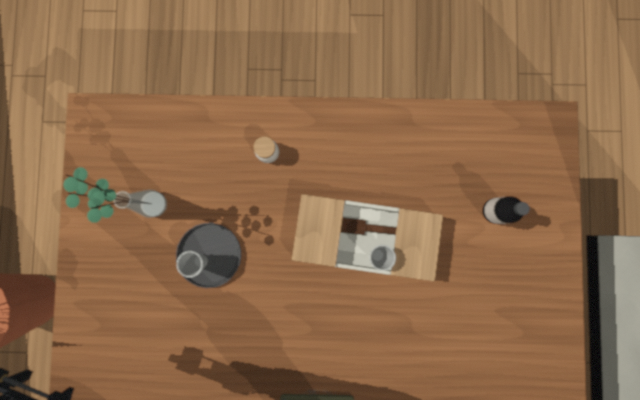

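View pics/scene0.png

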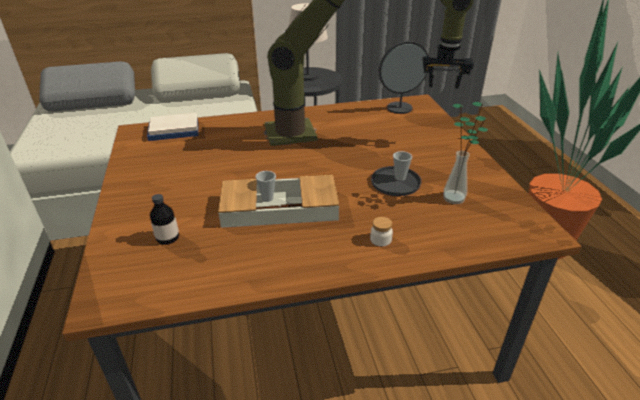

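The top view shows the organiser at about (367,238), with the tumbler at (383,257), the blade at (352,226) and the handle at (380,229). The twin is at (190,263) on the tray at (209,255). The bottle is at (505,210), the vase at (150,204) with sprigs to (75,185), and the jar at (265,150). The scene view confirms both tumblers are upright, at (265,185) and (402,165).

```bash
python3 - <<'E'
from h import *
for n in('top','scene'):
    z=np.load(f'/tmp/{n}.npz'); im=z['im'];W=z['W'];X,Y,Z=np.moveaxis(W,-1,0)
    ok=(X>.3)&(X<.9)
    # boards
    m=ok&(abs(Z-.066)<.005)&(Y>-.35)&(Y<.2)
    m=cv2.morphologyEx(m.astype('uint8'),cv2.MORPH_OPEN,np.ones((3,3)))
    p=W[m>0]; r=cv2.minAreaRect((p[:,:2]*1000).astype('float32')); print(n,'org',r,np.median(p[:,2]),len(p))
    for nm,y0,y1 in(('tum',-.3,.0),('twin',.2,.5)):
        m=ok&(Z>.078)&(Z<.125)&(Y>y0)&(Y<y1)&(X<.72)&(X>.4)
        p=W[m]; 
        if len(p)>5:
            print(n,nm,len(p),'z',np.percentile(p[:,2],[2,50,98]),cv2.minEnclosingCircle((p[:,:2]*1000).astype('float32')))
            q=p[p[:,2]>.092];print('   top',len(q),cv2.minEnclosingCircle((q[:,:2]*1000).astype('float32')))
    hsv=cv2.cvtColor(im,cv2.COLOR_BGR2HSV)
    m=ok&(Y>.15)&(Y<.45)&(X<.72)&(X>.4)&(Z<.03)&(im.max(-1)<75)
    p=W[m];print('tray',len(p),cv2.minEnclosingCircle((p[:,:2]*1000).astype('float32')))
    m=ok&(Y>-.28)&(Y<.0)&(X>.5)&(X<.75)&(im.max(-1)<70)&(Z<.05)&(Z>-.01)
    p=W[m];print('horn',len(p),p.min(0),p.max(0),np.median(p,0))
im=np.load('/tmp/top.npz')['im']
a=cv2.resize(im[180:300,280:460],None,fx=4,fy=4,interpolation=2)
cv2.imwrite('pics/crop.png',a)
E
```

```text
top org ((578.0428466796875, -48.667816162109375), (590.7870483398438, 274.10137939453125), 66.7621841430664) 0.06440928106526855 5599
top tum 209 z [0.07888413 0.09801062 0.10407153] ((493.42626953125, -163.46180725097656), 33.71601104736328)
   top 145 ((493.42626953125, -163.46180725097656), 33.71601104736328)
top twin 517 z [0.07908926 0.09608511 0.12228867] ((550.7078857421875, 397.72412109375), 136.45364379882812)
   top 342 ((548.059814453125, 397.16937255859375), 134.0567626953125)
tray 894 ((486.15447998046875, 310.9609069824219), 90.0932388305664)
horn 191 [ 0.55602813 -0.10651872  0.00750635] [ 0.59541148 -0.06400641  0.01896199] [ 0.57559646 -0.08406309  0.01253881]
scene org ((580.9542236328125, -44.370208740234375), (583.5667114257812, 272.89910888671875), 65.75796508789062) 0.06419527759233334 1834
scene tum 223 z [0.07883102 0.09148371 0.10215309] ((493.52239990234375, -163.28419494628906), 37.568973541259766)
   top 109 ((493.35107421875, -162.9309539794922), 37.50869369506836)
scene twin 405 z [0.07834402 0.09284986 0.12271554] ((544.3307495117188, 410.6131896972656), 138.7205047607422)
   top 222 ((547.4357299804688, 404.08441162109375), 137.25733947753906)
tray 784 ((532.31982421875, 343.9365234375), 153.47569274902344)
horn 39 [ 0.550166   -0.17925613  0.00596662] [ 0.57055295 -0.05682505  0.02234573] [ 0.56091398 -0.08636803  0.01219723]
```

View pics/crop.png

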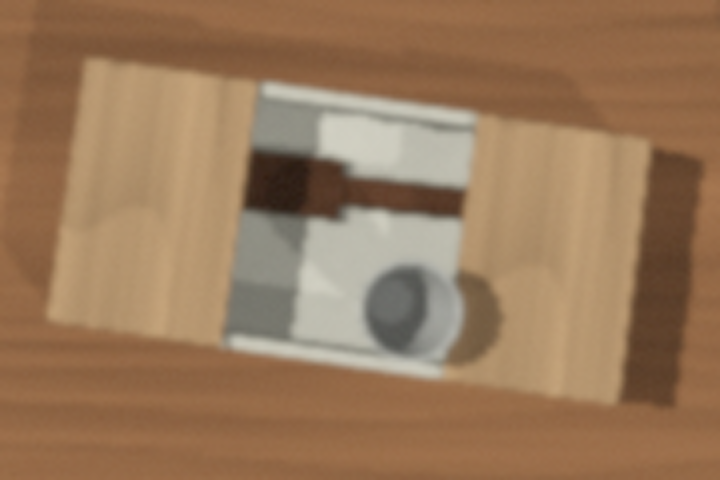

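The crop shows the opening from about x 245 to 470 (px in the 4x crop). The blade is at (290,185) and the handle at (405,197), with the step at x≈345. The tumbler rim is at (412,310), close to the -x wall and the -y board.

```bash
python3 - <<'E'
from h import *
z=np.load('/tmp/top.npz'); im=z['im'];W=z['W'];X,Y,Z=np.moveaxis(W,-1,0)
m=(X>.42)&(X<.7)&(abs(Z-.066)<.008)&(Y>-.33)&(Y<.1)
m=cv2.morphologyEx(m.astype('uint8'),cv2.MORPH_OPEN,np.ones((3,3)))
n,l,s,c=cv2.connectedComponentsWithStats(m);k=1+np.argmax(s[1:,4]);p=W[m>0]
print(s[1:]);r=cv2.minAreaRect((p[:,:2]*1000).astype('float32'));print('org',r)
a=np.deg2rad(r[2]); 
a=(a+np.pi/4)%(np.pi/2)-np.pi/4; print('yaw',a)
Rz=np.array([[np.cos(a),-np.sin(a)],[np.sin(a),np.cos(a)]]);C=np.array(r[0])/1000
for n in('top','scene'):
    z=np.load(f'/tmp/{n}.npz'); im2=z['im'];W2=z['W'];x,y,zz=np.moveaxis(W2,-1,0)
    m=(zz>.08)&(zz<.12)&(y>.28)&(y<.42)&(x>.4)&(x<.56);p=W2[m];q=p[p[:,2]>.09]
    print(n,'twin',len(p),cv2.minEnclosingCircle((q[:,:2]*1000).astype('float32')))
    print('tum',(np.array([.4934,-.1633])-C)@Rz)
# horn by ray onto z planes in organiser frame
hsv=cv2.cvtColor(im,cv2.COLOR_BGR2HSV)
L=(W[...,:2]-C)@Rz
m=(abs(L[...,0])<.08)&(abs(L[...,1])<.072)&(im.max(-1)<100)&(hsv[...,1]>110)
for lo in np.arange(-.075,.075,.01):
    k=m&(L[...,1]>=lo)&(L[...,1]<lo+.01)
    if k.any(): print(round(lo+.005,3),k.sum(),(L[k][:,0].min()*1000).round(),(L[k][:,0].max()*1000).round(),(np.median(W[k][:,2])*1000).round(1))
for nm,c in(('bottle',(-.45,-.35)),('vase',(.4,.6)),('jar',(.08,.16))):
    k=(Y>c[0])&(Y<c[1])&(Z>.02)&(X>.5)&(X<.85);print(nm,W[k].min(0).round(3),W[k].max(0).round(3))
s=get_state();print(R.from_rotvec(s['ee_rot']).as_matrix().round(3))
E
```

```text
[[ 292  195   52   71 2905]
 [ 391  209   51   72 2914]]
org ((544.0088500976562, -128.94287109375), (386.29156494140625, 180.2321014404297), 82.66539001464844)
yaw -0.12801309359403756
top twin 222 ((468.1404724121094, 335.3285827636719), 34.12512969970703)
tum [-0.04580858 -0.04053692]
scene twin 164 ((468.212158203125, 335.58428955078125), 37.14928436279297)
tum [-0.04580858 -0.04053692]
-0.07 13 23.0 35.0 23.7
-0.06 16 22.0 36.0 20.4
-0.05 20 23.0 35.0 22.3
-0.04 16 21.0 33.0 22.3
-0.03 17 20.0 34.0 22.0
-0.02 16 21.0 33.0 22.2
-0.01 18 19.0 34.0 22.4
-0.0 23 18.0 35.0 14.4
0.01 40 9.0 43.0 12.4
0.02 44 10.0 42.0 12.9
0.03 45 8.0 43.0 12.2
0.04 42 8.0 41.0 12.4
0.05 44 8.0 43.0 12.3
0.06 45 7.0 42.0 12.7
0.07 21 9.0 41.0 12.3Traceback (most recent call last):
  File "<stdin>", line 23, in <module>
    return umr_minimum(a, axis, None, out, keepdims, initial, where)
ValueError: zero-size array to reduction operation minimum which has no identity
```

```bash
cat > go.py <<'E'
import sys
from h import *
# go.py x y z [rotvec world target]
s=get_state(); Q=R.from_rotvec(s['ee_rot']); a=[float(v) for v in sys.argv[1:]]
d=Q.inv().apply(np.array(a[:3])-s['ee_pos'])
print('d',d.round(4),np.linalg.norm(d).round(3))
if len(a)>3: print('rot',(Q.inv()*R.from_rotvec(a[3:6])).as_rotvec().round(3))
E
python3 go.py .4934 -.1633 .18
python3 - <<'E'
from h import *
z=np.load('/tmp/top.npz');W=z['W'];X,Y,Z=np.moveaxis(W,-1,0)
for nm,x0,x1,y0,y1 in(('bottle',.5,.75,-.55,-.35),('vase',.5,.8,.38,.7),('jar',.7,.85,.08,.2)):
    k=(Y>y0)&(Y<y1)&(Z>.03)&(X>x0)&(X<x1)
    print(nm,k.sum(), W[k].min(0).round(3) if k.any() else'',W[k].max(0).round(3) if k.any() else'')
E
```

```text
d [-0.5193 -0.6061  0.0591] 0.8
bottle 924 [ 0.588 -0.526  0.03 ] [ 0.659 -0.462  0.163]
vase 2506 [0.571 0.437 0.03 ] [0.684 0.535 0.37 ]
jar 456 [0.753 0.122 0.03 ] [0.812 0.184 0.074]
```

Units first: shifts go in shares of 0.75 m and turns go in shares of 2 rad. So -0.606 m / 0.75 = -0.808, -0.52 m / 0.75 = -0.6933.

Request:
{"api": "advance", "payload": {"segments": [{"jaw":0.088, "tx":-0.6933, "ty":-0.808, "tz":0.04}, {"jaw":0.088, "tx":-0.6933, "ty":-0.808, "tz":0.04}, {"jaw":0.088, "tx":-0.6933, "ty":-0.808, "tz":0.04}, {"jaw":0.088, "tx":-0.6933, "ty":-0.808, "tz":0.04}, {"jaw":0.088, "tx":-0.6933, "ty":-0.808, "tz":0.04}, {"jaw":0.088, "tx":-0.6933, "ty":-0.808, "tz":0.04}, {"jaw":0.088, "tx":-0.6933, "ty":-0.808, "tz":0.04}, {"jaw":0.088, "tx":-0.6933, "ty":-0.808, "tz":0.04}, {"jaw":0.088, "tx":-0.6933, "ty":-0.808, "tz":0.04}, {"jaw":0.088, "tx":-0.6933, "ty":-0.808, "tz":0.04}, {"jaw":0.088, "tx":-0.6933, "ty":-0.808, "tz":0.04}, {"jaw":0.088, "tx":-0.6933, "ty":-0.808, "tz":0.04}, {"jaw":0.088, "tx":-0.6933, "ty":-0.808, "tz":0.04}, {"jaw":0.088, "tx":-0.6933, "ty":-0.808, "tz":0.04}, {"jaw":0.088, "tx":-0.6933, "ty":-0.808, "tz":0.04}, {"jaw":0.088, "tx":-0.6933, "ty":-0.808, "tz":0.04}, {"jaw":0.088, "tx":-0.6933, "ty":-0.808, "tz":0.04}, {"jaw":0.088, "tx":-0.6933, "ty":-0.808, "tz":0.04}, {"jaw":0.088, "tx":-0.6933, "ty":-0.808, "tz":0.04}, {"jaw":0.088, "tx":-0.6933, "ty":-0.808, "tz":0.04}]}}

```text
time: 1.77
ee_pos: [0.4953, -0.1715, 0.208]
ee_rot: [0.57, 3.087, -0.006]
ft_force: [-0.2, -0.6, 0.2]
gripper_width: 0.0881
gripper_force: 0.0
```

```bash
python3 go.py .4934 -.1633 .14
```

```text
d [0.0049 0.0072 0.068 ] 0.069
```

Scaled: 0.068 m / 0.75 = 0.0907, 0.03 m / 0.75 = 0.04.

Request:
{"api": "advance", "payload": {"segments": [{"jaw":0.088, "tz":0.04}, {"jaw":0.088, "tz":0.0907}, {"jaw":0.088, "tz":0.0907}, {"jaw":0.088, "tz":0.0907}]}}

```text
time: 2.1
ee_pos: [0.4926, -0.1622, 0.1395]
ee_rot: [-0.553, -3.087, -0.0]
ft_force: [-0.3, 0.5, -0.5]
gripper_width: 0.0883
gripper_force: 0.0
```

```bash
python3 go.py .4934 -.1633 .082
```

```text
d [-0.0014 -0.0007  0.0575] 0.058
```

Request:
{"api": "advance", "payload": {"segments": [{"jaw":0.088, "tz":0.04}, {"jaw":0.088, "tx":-0.0013, "ty":-0.0013, "tz":0.0773}, {"jaw":0.088, "tx":-0.0013, "ty":-0.0013, "tz":0.0773}, {"jaw":0.088, "tx":-0.0013, "ty":-0.0013, "tz":0.0773}, {"jaw":0.05, "tx":-0.0013, "ty":-0.0013, "tz":0.0773}, {"jaw":0.05, "tx":-0.0013, "ty":-0.0013, "tz":0.0773}, {"jaw":0.05, "tx":-0.0013, "ty":-0.0013, "tz":0.0773}, {"jaw":0.05, "tx":-0.0013, "ty":-0.0013, "tz":0.0773}, {"jaw":0.05, "tx":-0.0013, "ty":-0.0013, "tz":0.0773}, {"jaw":0.05, "tx":-0.0013, "ty":-0.0013, "tz":0.0773}, {"jaw":0.05, "tx":-0.0013, "ty":-0.0013, "tz":0.0773}]}}

```text
time: 3.02
ee_pos: [0.4958, -0.1644, 0.0841]
ee_rot: [0.554, 3.089, -0.0]
ft_force: [-1.0, 0.3, 8.6]
gripper_width: 0.0647
gripper_force: 29.0
```

```bash
python3 go.py .4934 -.1633 .082
```

```text
d [0.0027 0.0002 0.0021] 0.003
```

Scaled: -0.15 m / 0.75 = -0.2, -0.14 m / 0.75 = -0.1867.

Request:
{"api": "advance", "payload": {"segments": [{"jaw":0.05, "tz":-0.0133}, {"jaw":0.05, "tz":-0.04}, {"jaw":0.05, "tz":-0.08}, {"jaw":0.05, "tz":-0.12}, {"jaw":0.05, "tz":-0.16}, {"jaw":0.05, "tz":-0.1867}, {"jaw":0.05, "tz":-0.2}, {"jaw":0.05, "tz":-0.2}, {"jaw":0.05, "tz":-0.2}]}}

```text
time: 3.77
ee_pos: [0.4943, -0.1642, 0.2325]
ee_rot: [-0.555, -3.092, 0.0]
ft_force: [-0.5, 0.8, -1.3]
gripper_width: 0.0644
gripper_force: 29.7
```

```bash
python3 - <<'E'
from h import *
im,d,W=cloud('scene');cv2.imwrite('pics/lift.png',cv2.resize(im[80:260,180:460],None,fx=2.5,fy=2.5))
s=get_state();print(s['ee_pos'],s['gripper_width'],s['gripper_force'],s['ft_force'])
E
python3 go.py .468 .3355 .23
```

```text
[ 0.49382496 -0.16402907  0.23171273] 0.06449478644123205 29.745867020478727 [-0.21339505 -0.17835716 -0.90956861]
d [0.1978 0.4594 0.002 ] 0.5
```

View pics/lift.png

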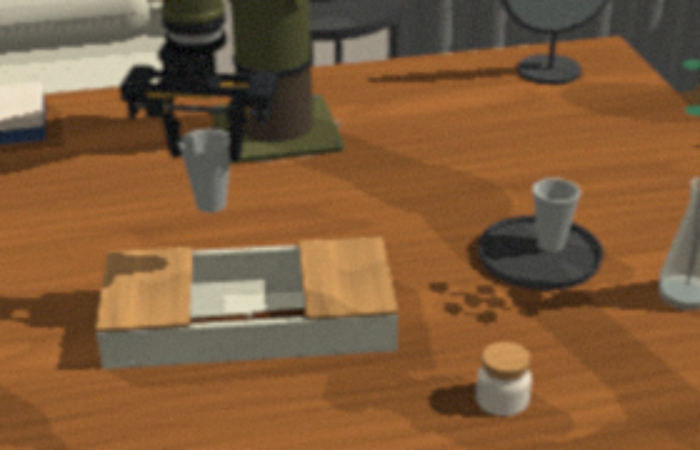

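The scene view shows the tumbler hanging almost upright in the fingers (rim at about (205,135), foot at (210,208) in the crop). The twin on the tray is at (555,215) and the opening is clear.

Scaled: 0.459 m / 0.75 = 0.612, 0.445 m / 0.75 = 0.5933.

Request:
{"api": "advance", "payload": {"segments": [{"jaw":0.05, "tx":0.0133, "ty":0.0267}, {"jaw":0.05, "tx":0.0267, "ty":0.0667}, {"jaw":0.05, "tx":0.0467, "ty":0.1067}, {"jaw":0.05, "tx":0.0667, "ty":0.1533}, {"jaw":0.05, "tx":0.0867, "ty":0.2}, {"jaw":0.05, "tx":0.1067, "ty":0.2467}, {"jaw":0.05, "tx":0.1267, "ty":0.2933}, {"jaw":0.05, "tx":0.1467, "ty":0.34}, {"jaw":0.05, "tx":0.1667, "ty":0.3867}, {"jaw":0.05, "tx":0.1867, "ty":0.4333}, {"jaw":0.05, "tx":0.2067, "ty":0.48}, {"jaw":0.05, "tx":0.2267, "ty":0.5267}, {"jaw":0.05, "tx":0.24, "ty":0.56}, {"jaw":0.05, "tx":0.2533, "ty":0.5933}, {"jaw":0.05, "tx":0.264, "ty":0.612}, {"jaw":0.05, "tx":0.264, "ty":0.612}, {"jaw":0.05, "tx":0.264, "ty":0.612}, {"jaw":0.05, "tx":0.264, "ty":0.612}]}}

```text
time: 5.32
ee_pos: [0.4684, 0.3329, 0.2314]
ee_rot: [-0.556, -3.091, 0.006]
ft_force: [0.0, -0.7, -1.5]
gripper_width: 0.065
gripper_force: 29.7
```

```bash
cat > tum.py <<'E'
from h import *
from scipy.optimize import least_squares
im,d,W=cloud('scene'); s=get_state(); e=s['ee_pos']
cv2.imwrite('pics/pre.png',cv2.resize(im[90:220,320:480],None,fx=4,fy=4,interpolation=2))
for nm,c,lo,hi in(('held',e,e[2]-.075,e[2]-.01),('twin',np.array([.468,.3355,0]),.03,.098)):
    m=(np.hypot(W[...,0]-c[0],W[...,1]-c[1])<.045)&(W[...,2]>lo)&(W[...,2]<hi)
    m=cv2.erode(m.astype('uint8'),np.ones((3,3)))>0
    p=W[m]
    # tilted cone: axis centre x0+t*(z-c), radius r0+.158*(z-c); outside points (camera-side)
    z0=(lo+hi)/2
    f=lambda q:np.hypot(p[:,0]-q[0]-q[2]*(p[:,2]-z0),p[:,1]-q[1]-q[3]*(p[:,2]-z0))-q[4]-.158*(p[:,2]-z0)
    r=least_squares(f,[c[0],c[1],0,0,.027],loss='soft_l1',f_scale=.001).x
    print(nm,len(p),'z0',z0.round(3),'fit',r.round(4),'foot z by radius',(z0-(r[4]-.019)/.158).round(4),'foot xy',(r[:2]+r[2:4]*(-(r[4]-.019)/.158)).round(4),'res',np.median(abs(f(r))).round(4))
print(e,s['gripper_width'])
E
python3 tum.py
```

```text
held 133 z0 0.189 fit [ 0.4694  0.3335  0.0058 -0.0114  0.0212] foot z by radius 0.175 foot xy [0.4693 0.3337] res 0.0019Traceback (most recent call last):
  File "tum.py", line 13, in <module>
    print(nm,len(p),'z0',z0.round(3),'fit',r.round(4),'foot z by radius',(z0-(r[4]-.019)/.158).round(4),'foot xy',(r[:2]+r[2:4]*(-(r[4]-.019)/.158)).round(4),'res',np.median(abs(f(r))).round(4))
                         ^^^^^^^^
AttributeError: 'float' object has no attribute 'round'
```

View pics/pre.png

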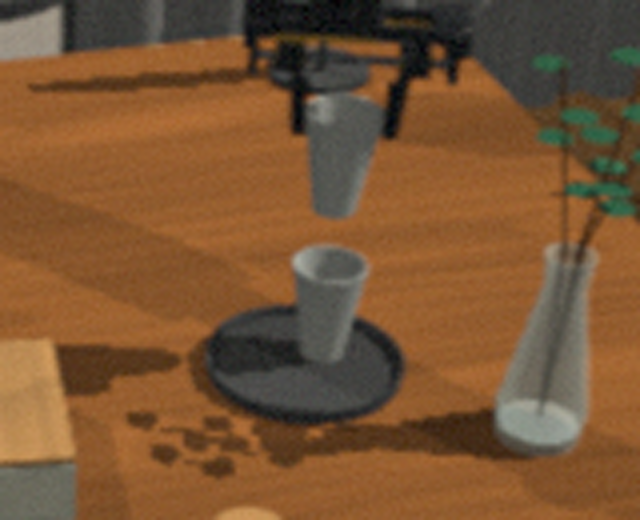

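The fit and the crop show the tumbler upright and centred on the TCP to about 1 mm, directly above the twin (twin rim at about (330,262)).

Scaled: 0.112 m / 0.75 = 0.1493, 0.075 m / 0.75 = 0.1.

```bash
python3 go.py .4682 .3355 .107
```

```text
d [0.0014 0.0028 0.1247] 0.125
```

Request:
{"api": "advance", "payload": {"segments": [{"jaw":0.05, "tx":0.0013, "ty":0.0027, "tz":0.0267}, {"jaw":0.05, "tx":0.0013, "ty":0.0027, "tz":0.0667}, {"jaw":0.05, "tx":0.0013, "ty":0.0027, "tz":0.1}, {"jaw":0.05, "tx":0.0013, "ty":0.0027, "tz":0.1267}, {"jaw":0.05, "tx":0.0013, "ty":0.0027, "tz":0.14}, {"jaw":0.05, "tx":0.0013, "ty":0.0027, "tz":0.1493}, {"jaw":0.05, "tx":0.0013, "ty":0.0027, "tz":0.1493}, {"jaw":0.05, "tx":0.0013, "ty":0.0027, "tz":0.1493}]}}

```text
time: 6.03
ee_pos: [0.4689, 0.337, 0.1213]
ee_rot: [0.556, 3.091, 0.001]
ft_force: [-0.2, 0.1, -1.9]
gripper_width: 0.0646
gripper_force: 29.7
```

```bash
python3 go.py .4682 .3355 .107
```

```text
d [ 0.0002 -0.0017  0.0143] 0.014
```

Scaled: 0.012 m / 0.75 = 0.016, 0.008 m / 0.75 = 0.0107.

Request:
{"api": "advance", "payload": {"segments": [{"jaw":0.05, "ty":-0.0013, "tz":0.0053}, {"jaw":0.05, "ty":-0.0013, "tz":0.0107}, {"jaw":0.05, "ty":-0.0013, "tz":0.016}, {"jaw":0.05, "ty":-0.0013, "tz":0.016}, {"jaw":0.05, "ty":-0.0013, "tz":0.016}]}}

```text
time: 6.45
ee_pos: [0.4695, 0.3365, 0.1103]
ee_rot: [0.555, 3.089, 0.002]
ft_force: [-0.3, -2.2, 8.4]
gripper_width: 0.0644
gripper_force: 29.0
```

Scaled: -0.1 m / 0.75 = -0.1333, -0.09 m / 0.75 = -0.12.

Request:
{"api": "advance", "payload": {"segments": [{"jaw":0.07}, {"jaw":0.088}, {"jaw":0.088}, {"jaw":0.088}, {"jaw":0.088, "tz":-0.0133}, {"jaw":0.088, "tz":-0.04}, {"jaw":0.088, "tz":-0.08}, {"jaw":0.088, "tz":-0.12}, {"jaw":0.088, "tz":-0.1333}, {"jaw":0.088, "tz":-0.1333}]}}

```text
time: 7.28
ee_pos: [0.4694, 0.3378, 0.212]
ee_rot: [0.554, 3.088, 0.008]
ft_force: [0.3, 0.1, 0.8]
gripper_width: 0.088
gripper_force: 0.0
```

```bash
python3 - <<'E'
from h import *
im,d,W=cloud('scene');cv2.imwrite('pics/nest.png',cv2.resize(im[90:220,320:480],None,fx=4,fy=4,interpolation=2))
m=(np.hypot(W[...,0]-.468,W[...,1]-.3355)<.05)&(W[...,2]>.09)&(W[...,2]<.145)
p=W[m];print(p[:,2].max());
for a,b in((.11,.14),(.09,.1)):
    q=p[(p[:,2]>a)&(p[:,2]<b)];print(len(q),cv2.minEnclosingCircle((q[:,:2]*1000).astype('float32')))
E
```

```text
0.1296746353998408
168 ((467.6815490722656, 338.28509521484375), 37.8486213684082)
62 ((471.7115783691406, 333.894775390625), 35.661468505859375)
```

View pics/nest.png

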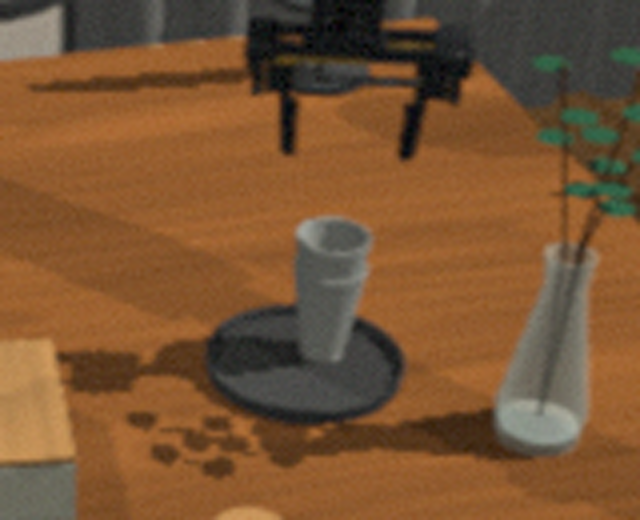

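The crop shows the tumblers nested and upright: inner rim at (335,238), twin rim at (345,275), foot on the tray. The fingers are open and clear. Next I move over the shoehorn's handle with the fingers closing across it.

```bash
python3 go.py .5652 -.1872 .16 2.331 2.107 0; python3 -c "
from h import *;print(get_state()['q'].round(2))"
```

```text
d [-0.2727 -0.4578  0.0492] 0.535
rot [0.003 0.    1.317]
[-0.54  0.67 -0.27  1.75  0.24  0.76  0.28]
```

Scaled: -0.458 m / 0.75 = -0.6107, -0.45 m / 0.75 = -0.6, 1.317 rad / 2 = 0.6585.

Request:
{"api": "advance", "payload": {"segments": [{"jaw":0.05, "tx":-0.0267, "ty":-0.04, "az":0.05}, {"jaw":0.05, "tx":-0.0533, "ty":-0.08, "az":0.1}, {"jaw":0.05, "tx":-0.08, "ty":-0.1333, "az":0.15}, {"jaw":0.05, "tx":-0.1067, "ty":-0.1733, "az":0.2}, {"jaw":0.05, "tx":-0.1333, "ty":-0.2267, "az":0.25}, {"jaw":0.05, "tx":-0.16, "ty":-0.2667, "az":0.3}, {"jaw":0.05, "tx":-0.1867, "ty":-0.3133, "az":0.35}, {"jaw":0.05, "tx":-0.2133, "ty":-0.36, "az":0.4}, {"jaw":0.05, "tx":-0.24, "ty":-0.4067, "az":0.45}, {"jaw":0.05, "tx":-0.2667, "ty":-0.4533, "az":0.5}, {"jaw":0.05, "tx":-0.2933, "ty":-0.4933, "az":0.55}, {"jaw":0.05, "tx":-0.32, "ty":-0.5333, "tz":0.0267, "az":0.6}, {"jaw":0.05, "tx":-0.3467, "ty":-0.5733, "tz":0.04, "az":0.65}, {"jaw":0.05, "tx":-0.36, "ty":-0.6, "tz":0.0533, "az":0.6585}, {"jaw":0.05, "tx":-0.364, "ty":-0.6107, "tz":0.0653, "az":0.6585}, {"jaw":0.05, "tx":-0.364, "ty":-0.6107, "tz":0.0653, "az":0.6585}, {"jaw":0.05, "tx":-0.364, "ty":-0.6107, "tz":0.0653, "az":0.6585}, {"jaw":0.05, "tx":-0.364, "ty":-0.6107, "tz":0.0653, "az":0.6585}]}}

```text
time: 8.83
ee_pos: [0.5649, -0.1849, 0.1595]
ee_rot: [-2.325, -2.109, -0.002]
ft_force: [-0.6, -0.9, 0.0]
gripper_width: 0.0501
gripper_force: 0.0
```

```bash
python3 go.py .5652 -.1872 .08 2.331 2.107 0
```

```text
d [-0.0024  0.0006  0.0795] 0.08
rot [-0.001 -0.002  0.004]
```

Scaled: 0.115 m / 0.75 = 0.1533, 0.08 m / 0.75 = 0.1067.

Request:
{"api": "advance", "payload": {"segments": [{"jaw":0.05, "tx":-0.0027, "tz":0.04}, {"jaw":0.05, "tx":-0.0027, "tz":0.08}, {"jaw":0.05, "tx":-0.0027, "tz":0.1067}, {"jaw":0.05, "tx":-0.0027, "tz":0.1333}, {"jaw":0.05, "tx":-0.0027, "tz":0.1533}, {"jaw":0.05, "tx":-0.0027, "tz":0.1533}, {"jaw":0.05, "tx":-0.0027, "tz":0.1533}, {"jaw":0.05, "tx":-0.0027, "tz":0.1533}]}}

```text
time: 9.5
ee_pos: [0.5658, -0.1888, 0.046]
ee_rot: [2.328, 2.108, 0.003]
ft_force: [-0.6, -0.0, 0.2]
gripper_width: 0.0504
gripper_force: 0.0
```

```bash
python3 go.py .5652 -.1872 .0125 2.331 2.107 0
python3 - <<'E'
from h import *
im,d,W=cloud('scene');cv2.imwrite('pics/grip.png',cv2.resize(im[100:250,190:370],None,fx=4,fy=4,interpolation=2))
E
```

```text
d [ 0.0015 -0.0008  0.0335] 0.034
rot [ 0.002 -0.     0.002]
```

View pics/grip.png

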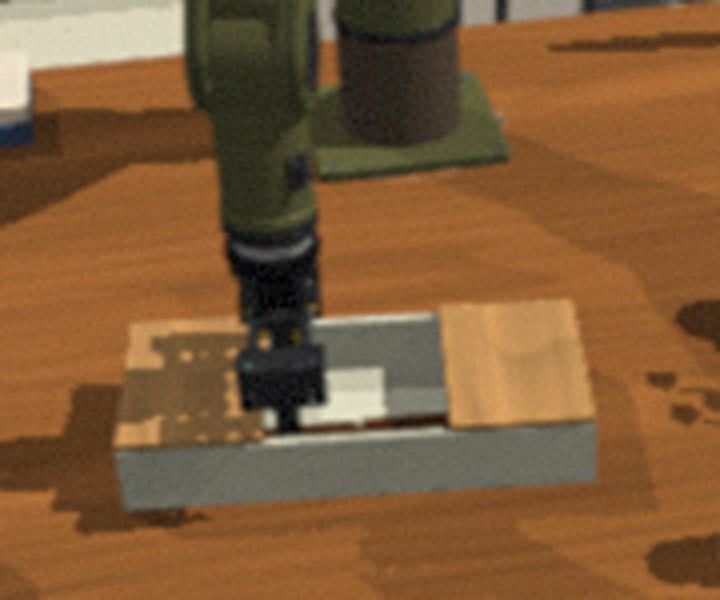

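The scene crop shows the fingers at (288,415), inside the opening and clear of the -y board edge at x≈262. The gripper body at (282,375) is above the boards.

Scaled: 0.033 m / 0.75 = 0.044, 0.024 m / 0.75 = 0.032.

Request:
{"api": "advance", "payload": {"segments": [{"jaw":0.05, "tx":0.0013, "tz":0.016}, {"jaw":0.05, "tx":0.0027, "tz":0.032}, {"jaw":0.05, "tx":0.0027, "tz":0.044}, {"jaw":0.05, "tx":0.0027, "tz":0.044}, {"jaw":0.01, "tx":0.0027, "tz":0.044}, {"jaw":0.01, "tx":0.0027, "tz":0.044}, {"jaw":0.01, "tx":0.0027, "tz":0.044}, {"jaw":0.01, "tx":0.0027, "tz":0.044}, {"jaw":0.01, "tx":0.0027, "tz":0.044}, {"jaw":0.01, "tx":0.0027, "tz":0.044}]}}

```text
time: 10.38
ee_pos: [0.565, -0.188, 0.012]
ee_rot: [2.331, 2.106, 0.0]
ft_force: [-0.7, 0.7, 1.3]
gripper_width: 0.0238
gripper_force: 29.9
```

```bash
python3 go.py .5652 -.1872 .0125 2.331 2.107 0
```

```text
d [ 0.0008  0.0001 -0.0005] 0.001
rot [ 0.001  0.    -0.   ]
```

Scaled: 0.065 m / 0.75 = 0.0867, 0.055 m / 0.75 = 0.0733.

Request:
{"api": "advance", "payload": {"segments": [{"jaw":0.01, "tz":-0.0053}, {"jaw":0.01, "tx":0.0133, "tz":-0.0053}, {"jaw":0.01, "tx":0.0333, "tz":-0.0053}, {"jaw":0.01, "tx":0.0533, "tz":-0.0053}, {"jaw":0.01, "tx":0.0733, "tz":-0.0053}, {"jaw":0.01, "tx":0.0867, "tz":-0.0053}, {"jaw":0.01, "tx":0.0867, "tz":-0.0053}, {"jaw":0.01, "tx":0.0867, "tz":-0.0053}]}}

```text
time: 11.05
ee_pos: [0.5716, -0.1225, 0.0157]
ee_rot: [-2.329, -2.108, -0.0]
ft_force: [-0.3, -1.2, -0.7]
gripper_width: 0.0234
gripper_force: 29.9
```

Request:
{"api": "advance", "payload": {"segments": [{"jaw":0.01}]}}

```text
time: 11.13
ee_pos: [0.5713, -0.1244, 0.0158]
ee_rot: [2.331, 2.105, -0.001]
ft_force: [-0.1, 0.5, -0.7]
gripper_width: 0.0237
gripper_force: 29.9
```

```bash
python3 - <<'E'
from h import *
im,d,W=cloud('top');cv2.imwrite('pics/slide.png',cv2.resize(im[180:300,280:460],None,fx=4,fy=4,interpolation=2))
E
```

```text
(no output)
```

View pics/slide.png

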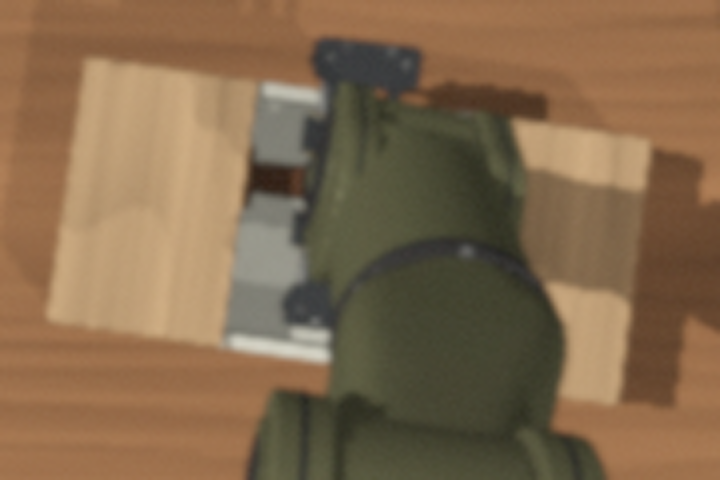

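The top crop shows the handle reaching under the +y board at (278,180), so the slide worked and the grip held. Next I tilt about the blade end.

Scaled: -0.045 m / 0.75 = -0.06, 0.003 m / 0.75 = 0.004, -0.29 rad / 2 = -0.145.

Request:
{"api": "advance", "payload": {"segments": [{"jaw":0.01, "tz":-0.0107, "ay":-0.025}, {"jaw":0.01, "tx":0.0013, "tz":-0.0213, "ay":-0.05}, {"jaw":0.01, "tx":0.0027, "tz":-0.032, "ay":-0.075}, {"jaw":0.01, "tx":0.004, "tz":-0.0413, "ay":-0.1}, {"jaw":0.01, "tx":0.0067, "tz":-0.052, "ay":-0.125}, {"jaw":0.01, "tx":0.0093, "tz":-0.06, "ay":-0.145}, {"jaw":0.01, "tx":0.0093, "tz":-0.06, "ay":-0.145}, {"jaw":0.01, "tx":0.0093, "tz":-0.06, "ay":-0.145}, {"jaw":0.01, "tx":0.0093, "tz":-0.06, "ay":-0.145}]}}

```text
time: 11.93
ee_pos: [0.5717, -0.1177, 0.0606]
ee_rot: [2.176, 1.963, -0.318]
ft_force: [-0.4, 0.1, -1.3]
gripper_width: 0.0236
gripper_force: 29.9
```

```bash
python3 - <<'E'
from h import *
im,d,W=cloud('scene');cv2.imwrite('pics/tilt.png',cv2.resize(im[100:250,190:370],None,fx=4,fy=4,interpolation=2))
E
```

```text
(no output)
```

View pics/tilt.png

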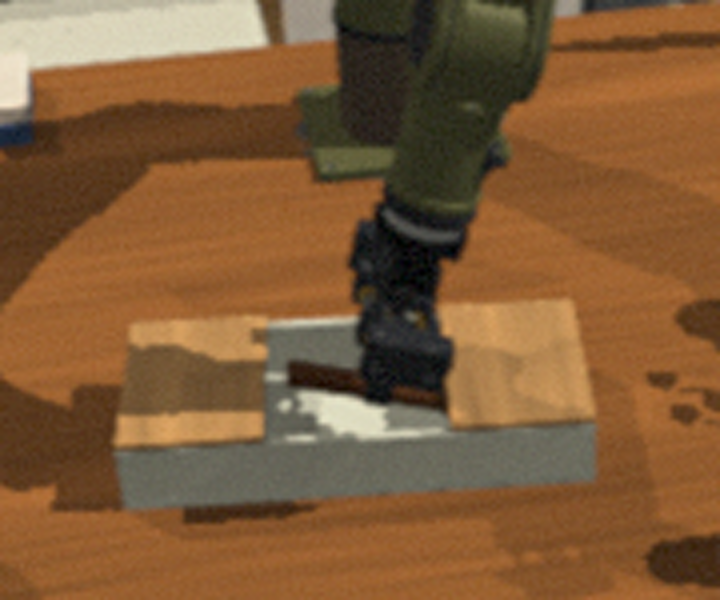

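The crop shows the shoehorn slanting up, with the handle end at (290,375) raised clear inside the opening and the blade still under the +y board at (445,400). No contact force shows. Next I pull it along its own axis.

Scaled: -0.12 m / 0.75 = -0.16, -0.05 m / 0.75 = -0.0667.

Request:
{"api": "advance", "payload": {"segments": [{"jaw":0.01, "tx":-0.0133}, {"jaw":0.01, "tx":-0.0267}, {"jaw":0.01, "tx":-0.0467}, {"jaw":0.01, "tx":-0.0667}, {"jaw":0.01, "tx":-0.0867}, {"jaw":0.01, "tx":-0.1067}, {"jaw":0.01, "tx":-0.1267}, {"jaw":0.01, "tx":-0.1467}, {"jaw":0.01, "tx":-0.16}, {"jaw":0.01, "tx":-0.16}, {"jaw":0.01, "tx":-0.16}]}}

```text
time: 12.9
ee_pos: [0.5601, -0.2319, 0.0952]
ee_rot: [2.176, 1.962, -0.317]
ft_force: [-1.2, 0.0, -1.8]
gripper_width: 0.0238
gripper_force: 29.9
```

```bash
python3 -c "
from h import *
s=get_state();e=s['ee_pos']+[0,0,.14]
print(R.from_rotvec(s['ee_rot']).inv().apply([0,0,.14]))"
```

```text
[-4.00217945e-02  6.04525664e-05 -1.34157565e-01]
```

Scaled: -0.134 m / 0.75 = -0.1787, -0.125 m / 0.75 = -0.1667.

Request:
{"api": "advance", "payload": {"segments": [{"jaw":0.01, "tx":-0.004, "tz":-0.0133}, {"jaw":0.01, "tx":-0.012, "tz":-0.04}, {"jaw":0.01, "tx":-0.02, "tz":-0.0667}, {"jaw":0.01, "tx":-0.028, "tz":-0.0933}, {"jaw":0.01, "tx":-0.036, "tz":-0.12}, {"jaw":0.01, "tx":-0.044, "tz":-0.1467}, {"jaw":0.01, "tx":-0.0493, "tz":-0.1667}, {"jaw":0.01, "tx":-0.0533, "tz":-0.1787}, {"jaw":0.01, "tx":-0.0533, "tz":-0.1787}, {"jaw":0.01, "tx":-0.0533, "tz":-0.1787}, {"jaw":0.01, "tx":-0.0533, "tz":-0.1787}, {"jaw":0.01, "tx":-0.0533, "tz":-0.1787}, {"jaw":0.01, "tx":-0.0533, "tz":-0.1787}, {"jaw":0.01, "tx":-0.0533, "tz":-0.1787}]}}

```text
time: 14.07
ee_pos: [0.5602, -0.2306, 0.234]
ee_rot: [2.175, 1.966, -0.319]
ft_force: [-0.3, -0.3, -0.8]
gripper_width: 0.0235
gripper_force: 29.9
```

```bash
python3 - <<'E'
from h import *
im,d,W=cloud('scene');cv2.imwrite('pics/end.png',im)
s=get_state();print(abs(s['joint_vel']).max())
hsv=cv2.cvtColor(im,cv2.COLOR_BGR2HSV)
X,Y,Z=np.moveaxis(W,-1,0)
m=(Z>.1)&(Z<.32)&(Y>-.38)&(Y<.02)&(X>.5)&(X<.62)&(hsv[...,1]>120)&((hsv[...,0]<15)|(hsv[...,0]>170))&(hsv[...,2]<110)
p=W[m];print(len(p));
if len(p): print(p[p[:,1].argmin()],p[p[:,1].argmax()])
E
```

```text
0.006008076267981709
437
[ 0.57010796 -0.29869259  0.25223923] [ 0.57199812 -0.08477888  0.18906952]
```

View pics/end.png

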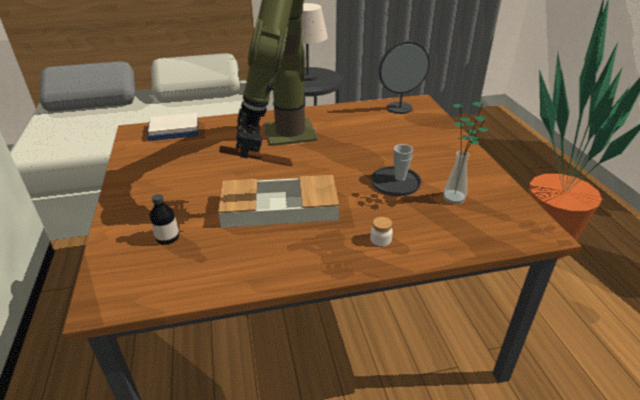

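The shoehorn is held in free air from (222,150) to (290,163), with its ends at z≈0.25 and 0.19 m. The organiser is empty, the tumblers are nested at (402,162), and the bottle, vase and jar are where they started. I'll hand it in.

```bash
python3 -c "
from cell import *
print(job_done())"
```

```text
the job is handed in; nothing more can be done
None
```

I handed the job in at about 14 s of the 58 s allowed: the tumbler is nested upright in its twin on the tray, and the gripper holds the shoehorn still with both ends more than 12 cm above the boards (verdict not shown).

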